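# Find the tired vial clamp and set it aside for repair

## Task

One of the three vial clamps on the bench mat has a spring tongue that has gone tired: push down on the rivet head at mid-length of the tongues with the closed fingertips, a steady push of about 6 N held for half a second and never over 9 N, until you have felt the one that gives about twice as far as the others. Then take that clamp by its block and set it down gently, flat on its base, in the white repair tray, and let go. Leave the sound clamps and everything else on the bench where they are.

Things in the scene. Friction and masses are not known exactly. Their poses are not given: they have to be found in the camera images.
- clamp_1: one of three look-alike loose spring clamps for vials, 0.45 kg: base plate 130 x 40 x 8 mm; at its -x end a solid block 30 (x) x 36 (y) mm, centred at x = -50 mm, sides free to grip from 8 to 48 mm up, cap and screws up to 58 mm; from it a steel tongue reaches to +x above the plate. Origin: centre of the underside; z up. Mass centre about 20 mm from the block's centre towards the tongue's tip
- clamp_1_tongue: spring tongue of clamp_1, a leaf 20 mm wide, 2 thick, 95 long, fixed only at the block. Origin: its root, x = -35, z = 49 mm of the clamp. At rest it slopes down 0.1 rad to its free end, some 30 mm clear of the plate; it springs back when let go. Sound, it gives about 4 mm at mid-length under 6 N there; tired, about 9 mm; they look the same
- clamp_1_mid (a point): top of the domed steel rivet head, 15 mm across and 3.6 mm high, at mid-length of the tongue of clamp_1, 47.5 mm from its root; at rest at x = +12.5 mm, y = 0, z = 48 mm of the clamp; it moves down with the tongue. The place to push
- clamp_2: one of three look-alike loose spring clamps for vials, 0.45 kg: base plate 130 x 40 x 8 mm; at its -x end a solid block 30 (x) x 36 (y) mm, centred at x = -50 mm, sides free to grip from 8 to 48 mm up, cap and screws up to 58 mm; from it a steel tongue reaches to +x above the plate. Origin: centre of the underside; z up. Mass centre about 20 mm from the block's centre towards the tongue's tip
- clamp_2_tongue: spring tongue of clamp_2, a leaf 20 mm wide, 2 thick, 95 long, fixed only at the block. Origin: its root, x = -35, z = 49 mm of the clamp. At rest it slopes down 0.1 rad to its free end, some 30 mm clear of the plate; it springs back when let go. Sound, it gives about 4 mm at mid-length under 6 N there; tired, about 9 mm; they look the same
- clamp_2_mid (a point): top of the domed steel rivet head, 15 mm across and 3.6 mm high, at mid-length of the tongue of clamp_2, 47.5 mm from its root; at rest at x = +12.5 mm, y = 0, z = 48 mm of the clamp; it moves down with the tongue. The place to push
- clamp_3: one of three look-alike loose spring clamps for vials, 0.45 kg: base plate 130 x 40 x 8 mm; at its -x end a solid block 30 (x) x 36 (y) mm, centred at x = -50 mm, sides free to grip from 8 to 48 mm up, cap and screws up to 58 mm; from it a steel tongue reaches to +x above the plate. Origin: centre of the underside; z up. Mass centre about 20 mm from the block's centre towards the tongue's tip
- clamp_3_tongue: spring tongue of clamp_3, a leaf 20 mm wide, 2 thick, 95 long, fixed only at the block. Origin: its root, x = -35, z = 49 mm of the clamp. At rest it slopes down 0.1 rad to its free end, some 30 mm clear of the plate; it springs back when let go. Sound, it gives about 4 mm at mid-length under 6 N there; tired, about 9 mm; they look the same
- clamp_3_mid (a point): top of the domed steel rivet head, 15 mm across and 3.6 mm high, at mid-length of the tongue of clamp_3, 47.5 mm from its root; at rest at x = +12.5 mm, y = 0, z = 48 mm of the clamp; it moves down with the tongue. The place to push
- tray: the repair tray: shallow white open tray, fixed, outside 210 (x) x 160 (y) x 28 mm, walls and floor 4 to 5 mm thick, empty. Origin: centre of its underside, on the bench
- tube_rack: fixed white wire rack of test tubes, 194 (x) x 79 (y) mm, tubes up to 121 mm high. Origin: centre of its foot. Leave alone
- jar: loose amber jar with white lid, 48 mm across, 66 mm high. Origin: centre of its underside. Leave alone
- vial_a: loose small vial with white cap, 30 mm across, 56 mm high. Origin: centre of its underside. Leave alone
- vial_b: loose small vial with white cap, 30 mm across, 56 mm high. Origin: centre of its underside. Leave alone
- cassette_a: loose small white test cassette lying flat, 70 (x) x 20 x 5 mm. Origin: centre of its underside. Leave alone
- cassette_b: loose small white test cassette lying flat, 70 x 20 x 5 mm. Origin: centre of its underside. Leave alone
- spreader: loose clear plastic plate spreader: disc 60 mm across with a knob, 27 mm high. Origin: centre of its underside. Leave alone
- bottle: loose sample bottle with white cap, 50 mm across, 74 mm high. Origin: centre of its underside. Leave alone
Not all that is in view belongs to the job. Leave any yellow look-alike of the clamp_2 alone.

How it is judged (in metres and radians):
On the way:
1. a tongue that gives more than 6 mm (the tired one) is pushed by the fingers within 18 mm of mid-length with 4.5 to 7.5 N for 0.3 s, its clamp still at its place on the bench (((contact force between the fingers and clamp_1_tongue between 4.5 and 7.5 N and x of the grasp point in the frame of clamp_1_mid between -0.018 and 0.018 m and z of clamp_1_mid in the frame of clamp_1 below 0.0421 m and distance of clamp_1 from where it was at the start of the episode below 0.025 m) or (contact force between the fingers and clamp_2_tongue between 4.5 and 7.5 N and x of the grasp point in the frame of clamp_2_mid between -0.018 and 0.018 m and z of clamp_2_mid in the frame of clamp_2 below 0.0421 m and distance of clamp_2 from where it was at the start of the episode below 0.025 m) or (contact force between the fingers and clamp_3_tongue between 4.5 and 7.5 N and x of the grasp point in the frame of clamp_3_mid between -0.018 and 0.018 m and z of clamp_3_mid in the frame of clamp_3 below 0.0421 m and distance of clamp_3 from where it was at the start of the episode below 0.025 m))), for 0.3 s.
At the end, for the whole second after the job is handed in: The tired clamp (at rest its tongue lies a hair lower) is in the repair tray, flat (0.08 rad), on its floor (10 mm), its origin within 90 mm along and 65 mm across of the tray's centre, released and at rest; both other clamps are within 25 mm of where they were (((x of clamp_1 in the frame of tray between -0.09 and 0.09 m and y of clamp_1 in the frame of tray between -0.065 and 0.065 m and z of clamp_1 in the frame of tray below 0.01 m and angle between clamp_1's own z axis and vertical below 0.08 rad and linear speed of clamp_1 below 0.02 m/s and z of clamp_1_mid in the frame of clamp_1 below 0.0484 m and distance of each of clamp_2, clamp_3 from where it was at the start of the episode below 0.025 m) or (x of clamp_2 in the frame of tray between -0.09 and 0.09 m and y of clamp_2 in the frame of tray between -0.065 and 0.065 m and z of clamp_2 in the frame of tray below 0.01 m and angle between clamp_2's own z axis and vertical below 0.08 rad and linear speed of clamp_2 below 0.02 m/s and z of clamp_2_mid in the frame of clamp_2 below 0.0484 m and distance of each of clamp_1, clamp_3 from where it was at the start of the episode below 0.025 m) or (x of clamp_3 in the frame of tray between -0.09 and 0.09 m and y of clamp_3 in the frame of tray between -0.065 and 0.065 m and z of clamp_3 in the frame of tray below 0.01 m and angle between clamp_3's own z axis and vertical below 0.08 rad and linear speed of clamp_3 below 0.02 m/s and z of clamp_3_mid in the frame of clamp_3 below 0.0484 m and distance of each of clamp_1, clamp_2 from where it was at the start of the episode below 0.025 m))); the robot touches nothing.
It fails at once if a tongue is pushed with more than 10 N (contact force between anything else and clamp_1_tongue above 10 N or contact force between anything else and clamp_2_tongue above 10 N or contact force between anything else and clamp_3_tongue above 10 N).
It fails at once if a second clamp is moved more than 25 mm (distance of each of clamp_1, clamp_2 from where it was at the start of the episode above 0.025 m or distance of each of clamp_1, clamp_3 from where it was at the start of the episode above 0.025 m or distance of each of clamp_2, clamp_3 from where it was at the start of the episode above 0.025 m).
It fails at once if a clamp is dropped or flung: it moves faster than 0.5 m/s out of the fingers ((contact force between the fingers and clamp_1 below 0.05 N and linear speed of clamp_1 above 0.5 m/s) or (contact force between the fingers and clamp_2 below 0.05 N and linear speed of clamp_2 above 0.5 m/s) or (contact force between the fingers and clamp_3 below 0.05 N and linear speed of clamp_3 above 0.5 m/s)).
It fails at once if one of the other things on the bench is pushed more than 30 mm (distance of any of jar, vial_a, vial_b, cassette_a, cassette_b, spreader, bottle from where it was at the start of the episode above 0.03 m).
It also fails if it takes over 67 s, if anything falls off the work surface, if the arm or the gripper's body presses on something with over 40 N, if the wrist force passes 120 N, or if a joint passes its speed limit or range.

## Robot

A 7-joint arm with a two-finger parallel gripper is mounted at the origin on the work surface. World frame = base frame: x ahead of the robot, y to its left, z up, the work surface at z = 0. Lengths are in mm, angles in rad, forces in N, time in s.
With the tool pointing down it reaches from about 400 to 850 mm from the base axis. Payload 4.5 kg.
Tool frame: the origin (TCP) lies midway between the tips of the shut fingers; the grasp point (between the pads) lies 19 mm behind it (env.grip_point_offset is the distance from the TCP to the grasp point, in mm); z points along the fingers, y is the direction in which the jaws open and shut (so a half turn about z gives the same grasp; the last joint's range is limited). The gripper opens to 85 mm and grips with 20 to 120 N. Pads are 22 mm wide; open, the fingers measure 114 mm over their backs; the gripper's body (76 mm by 85 mm) begins 54 mm behind the grasp point. The pads swing forward as they close: fully open they stand 13 mm farther back than shut.
Start: joints at [-1.27, 0.689, -0.195, 1.565, 0.157, 0.902, -0.215], TCP at [164.758, 602.917, 231.317] pointing down, gripper open.
Joint ranges: [-3.01, 3.01], [-0.46, 2.08], [-1.47, 1.51], [0.13, 2.56], [-1, 4.14], [0.04, 2.09], [-2.66, 2.66]. Speed limits (rad/s): [2.57, 2.57, 3.14, 3.14, 3.14, 3.14, 3.14].

## Interface

Orientations are given as a unit quaternion [w, x, y, z].
In Python, from bench import sensors, eyes, env gives the robot as it stands.
- The arm moves only by the shell command python3 -m creep 'ROWS'. ROWS is a JSON object of lists of equal length, an entry for each row: "travel": the shift along the tool's x, y, z in mm, a list of three; "turn": the turn about the tool's z in rad; "hand": the opening, from 0 (shut) to 1 (fully open). In form: {"travel": [[x, y, z], ...], "turn": [turn, ...], "hand": [hand, ...]}. A call has 1 to 20 rows; each row is the pose to reach, as a shift and turn from the pose commanded when the call began, along the tool's axes at that moment; what a row does not reach only later rows make up. A row lasts 1/12 s, in which the tool goes at most 41.7 mm and 7.16 degrees, less where a joint would pass 70% of its speed; a pose out of reach is approached as far as the arm can. A call with a gripper value outside its range is refused whole. The fingers move at their own pace and stop on an object; the grip force is fixed at half the most. Time passes only in rows, so rows that repeat a pose let the fingers close. It gives the time, the measured TCP pose, the force and the opening at its end, in the units of the state.
- sensors.get_obs(): the state, without advancing time (a new reading comes with each control period).
- eyes.read_camera(name): name is "scene" or "top"; returns a dict with "image" (480x640x3 uint8, red, green, blue), "depth" (480x640 float32, mm along the optical axis (not along the pixel's ray), 0 where there is no reading), "mtx" (3x3 intrinsics, pixels), "dist_coeffs" ([k1, k2, p1, p2, k3] as OpenCV has them; the pictures are not rectified), "R" (3x3) and "t" (3): a world point X has camera coordinates R X + t. Camera axes: x right, y down, z forward; pixel columns grow to the right and rows downward; lengths in mm; the calibration is good to about 2 mm. A picture is of the moment at which its call begins.
- env.finish_job(): hands the job in, once; it reports no verdict.
Trained networks look in a picture, given as the dict that the camera call returned (one of the last four; its "shot" number tells which), for a name from the list of things; names that differ only in an ending like _2 or _b are one class to them, and where a whole thing is asked for, a point or a joint stands for the part that bears it (a point fixed in the world has none). Each returns a list of dicts, best first, with "score" (0 to 1); they miss things now and then, are a little off and sometimes report something else, mostly with a low value. They report only what shows in the picture. A call takes as long as a camera call. They do not tell look-alikes from the thing itself.
- eyes.silhouettes(label, picture): "pixels" (480x640 bool, what is visible of it) and "box" ([left, top, right, bottom] in pixels, round what is visible of it).
The state is a dict: "time_s": time; "joint_positions": joint angles; "dq": joint speeds; "effort": joint torques, N m; "tcp_pos": TCP position; "orientation": TCP orientation; "ft_force": force on the tool from outside, world axes, zero at the start; "torque": the same for the moment, N m; "opening": opening from 0.0 (shut) to 1.0 (fully open).
Only numpy, scipy, OpenCV 4.12 (cv2) and the standard library are available. Lean on these libraries where they do the work, as an engineer would, in place of code of your own. Each camera call takes 0.05 s, during which the arm holds its last target. There are 200 camera calls.

## Working session

There is one attempt and no reset: what is moved stays moved. The work goes in short steps, Python scripts to look and compute and a shell command to move; the robot and the scene stay as the last step left them, time stands still between calls to the robot, and variables do not carry over. Pictures are saved under pics/ and viewed, on a budget of 10 in all, crops included, one or two more only if the job needs it, and the job is handed in when it is done.

```bash
ls; mkdir -p pics; cat > h.py <<'E'
import numpy as np, cv2
from bench import sensors, eyes, env
def world(p, uv, z=None):
    """pixels -> world via depth"""
    uv=np.asarray(uv,float).reshape(-1,2)
    n=cv2.undistortPoints(uv.reshape(-1,1,2),p['mtx'],np.array(p['dist_coeffs'])).reshape(-1,2)
    R=np.array(p['R']);t=np.array(p['t'])
    if z is None:
        d=p['depth'][uv[:,1].astype(int),uv[:,0].astype(int)]
        c=np.c_[n*d[:,None],d]; return (c-t)@R
    o=-R.T@t; r=np.c_[n,np.ones(len(n))]@R
    return o+r*((z-o[2])/r[:,2])[:,None]
def save(p,name,box=None,s=1):
    im=cv2.cvtColor(p['image'],cv2.COLOR_RGB2BGR)
    if box: im=im[box[1]:box[3],box[0]:box[2]]
    cv2.imwrite('pics/'+name,cv2.resize(im,None,fx=s,fy=s,interpolation=cv2.INTER_CUBIC))
def project(p,X):
    X=np.asarray(X,float).reshape(-1,1,3)
    return cv2.projectPoints(X,cv2.Rodrigues(np.array(p['R']))[0],np.array(p['t']),p['mtx'],np.array(p['dist_coeffs']))[0].reshape(-1,2)
E
python3 - <<'E'
from h import *
print(sensors.get_obs())
for c in('top','scene'):
    p=eyes.read_camera(c); save(p,c+'0.png')
    for l in ('clamp_1','clamp_1_tongue','tray'):
        for d in eyes.silhouettes(l,p):
            m=d['pixels']; ys,xs=np.nonzero(m&(p['depth']>0)); w=world(p,np.c_[xs,ys])
            print(c,l,round(d['score'],2),d['box'],np.median(w,0).round(),np.percentile(w[:,2],[5,95]).round(), p['image'][m].mean(0).round())
E
```

```text
pics
{'time_s': 0.0, 'joint_positions': array([-1.27020074,  0.69001808, -0.19448354,  1.56635113,  0.15728979,
        0.9024765 , -0.21508289]), 'dq': array([-8.64345357e-05, -2.15012439e-04,  1.45016792e-03,  1.42800364e-03,
        1.29283638e-03, -1.18722459e-03,  5.49981686e-04]), 'effort': array([ 2.34645609e-05, -5.39586854e+01, -1.26676038e+00, -1.58542925e+01,
        8.99901817e-03,  9.23724758e-03,  2.42885019e-07]), 'tcp_pos': array([164.66653065, 602.24492096, 230.46009393]), 'orientation': array([-5.40672503e-05,  1.32966497e-01,  9.91120095e-01, -9.30667069e-04]), 'ft_force': array([-0.18174469,  0.27006529, -1.13472845]), 'torque': array([ 0.0190688 ,  0.0233305 , -0.05271369]), 'opening': 0.9985907495953749}
top clamp_1 0.85 [373.5, 202.3, 420.8, 253.4] [ 491. -181.   42.] [ 4. 55.] [89. 90. 91.]
top clamp_1 0.67 [248.2, 182.8, 276.5, 228.9] [560. 165.  43.] [ 6. 55.] [92. 93. 95.]
top clamp_1 0.61 [320.6, 182.0, 341.9, 234.5] [549. -10.  42.] [ 4. 55.] [91. 93. 95.]
top clamp_1 0.57 [418.1, 337.7, 471.2, 360.2] [ 190. -297.   44.] [ 6. 55.] [98. 98. 32.]
top clamp_
[... 312 characters left out ...]
0] [ 192. -303.   15.] [ 2. 54.] [126. 118.  59.]
scene clamp_1 0.89 [298.8, 256.1, 345.4, 327.6] [561. -14.  36.] [ 4. 55.] [127. 128. 126.]
scene clamp_1 0.86 [195.1, 254.1, 254.9, 316.0] [ 498. -190.   22.] [ 3. 54.] [121. 121. 119.]
scene clamp_1 0.68 [380.3, 247.6, 441.2, 312.8] [565. 164.  19.] [ 5. 54.] [115. 116. 113.]
scene clamp_1 0.59 [386.4, 327.0, 420.7, 366.8] [719. 107.  59.] [ 8. 68.] [124. 123. 116.]
scene clamp_1 0.47 [338.1, 345.9, 367.7, 378.0] [706.  17.   6.] [ 2. 25.] [154. 158. 156.]
scene clamp_1_tongue 0.48 [403.4, 262.1, 436.5, 299.8] [587. 177.  44.] [ 7. 49.] [134. 132. 132.]
scene tray 0.62 [444.9, 178.9, 555.2, 274.0] [468. 399.   5.] [ 1. 27.] [147. 148. 139.]
```

View pics/top0.png

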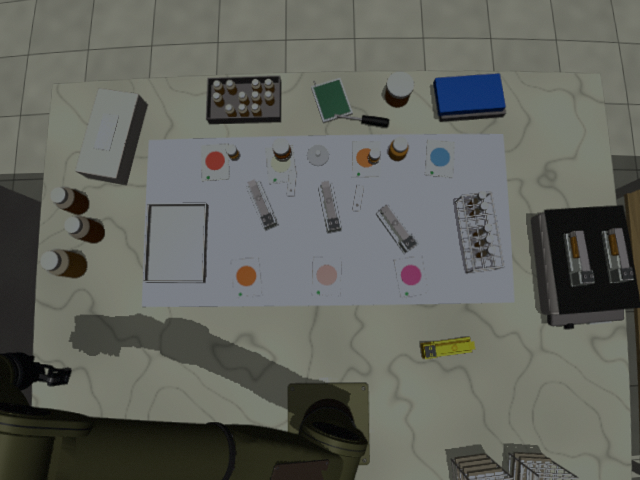

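View pics/scene0.png

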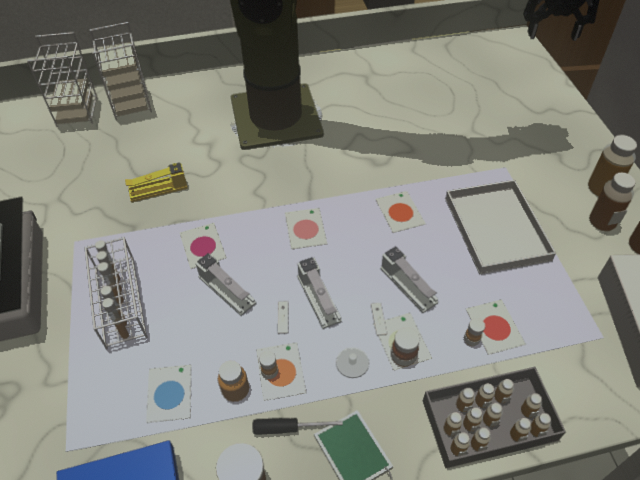

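The top view shows the three grey clamps at about (262,204), (329,207) and (397,227). The candidates that could be mistaken for them are the yellow look-alike at (446,347), the cassettes at (291,183) and (358,197), and the items in the far black box at (578,255). The tray is at (178,243). Next I'll fit poses for the three grey ones.

```bash
cat >> h.py <<'E'
def cloud(p):
    ys,xs=np.nonzero(p['depth']>0); return world(p,np.c_[xs,ys])
def fitclamp(w,c):
    q=w[(np.hypot(w[:,0]-c[0],w[:,1]-c[1])<100)&(w[:,2]>4)&(w[:,2]<75)]
    return q
E
python3 - <<'E'
from h import *
T=eyes.read_camera('top');S=eyes.read_camera('scene')
C={'R':(491,-181),'M':(549,-10),'L':(560,165)}
for n,c in C.items():
  for nm,p in(('top',T),('scene',S)):
    best=None
    for d in eyes.silhouettes('clamp_1',p):
        m=d['pixels']; ys,xs=np.nonzero(m&(p['depth']>0)); w=world(p,np.c_[xs,ys])
        if np.hypot(*(np.median(w,0)[:2]-c))<40: best=w;break
    if best is None: print(n,nm,'none');continue
    w=best[(best[:,2]>4)&(best[:,2]<75)]
    (cx,cy),(a,b),an=cv2.minAreaRect(w[:,:2].astype(np.float32))
    cap=w[w[:,2]>52]; 
    ton=w[(w[:,2]>35)&(w[:,2]<51)]
    mt=np.median(ton,0)
    d=mt-np.median(cap,0)
    print(n,nm,'rect',np.round([cx,cy,a,b,an],1),'cap',np.median(cap,0).round(1),len(cap),'ton',mt.round(1),len(ton),'yaw',np.degrees(np.arctan2(d[1],d[0])).round(1))
p=S
save(p,'c1.png',(180,230,450,345),2.9)
for nm,p in(('top',T),('scene',S)):
    w=cloud(p); g=w[(abs(w[:,0]-467)<130)&(abs(w[:,1]-400)<110)&(w[:,2]>18)&(w[:,2]<40)]
    print(nm,'tray',np.round(cv2.minAreaRect(g[:,:2].astype(np.float32))[0:3][0],1),cv2.minAreaRect(g[:,:2].astype(np.float32))[1:])
E
```

```text
R top rect [ 493.6 -183.1  129.8   41.3   33.9] cap [ 453.  -210.4   54.7] 96 ton [ 497.  -181.6   44.8] 373 yaw 33.2
R scene rect [ 497.2 -184.9  131.8   40.4   34.4] cap [ 456.5 -212.2   54.6] 151 ton [ 499.6 -181.9   45.3] 577 yaw 35.1
M top rect [553.1  -9.8 130.2  40.4  10.3] cap [504.5 -19.1  54.4] 90 ton [556.1  -8.7  44.6] 343 yaw 11.3
M scene rect [556.7 -11.6 133.4  40.6  11.2] cap [508.8 -20.4  54.6] 155 ton [561.3  -9.5  45.3] 592 yaw 11.8
L top rect [562.8 168.6 130.8  38.2  23.2] cap [519.4 149.   54.1] 85 ton [563.7 169.1  45.3] 343 yaw 24.4
L scene rect [566.3 165.9 130.3  42.6  22.8] cap [521.6 148.7  54.7] 147 ton [566.9 168.8  45.4] 581 yaw 23.9
top tray [467.1 396.5] ((163.12184143066406, 208.7640838623047), 88.97838592529297)
scene tray [467.  395.6] ((163.65664672851562, 216.42454528808594), 89.36146545410156)
```

View pics/c1.png

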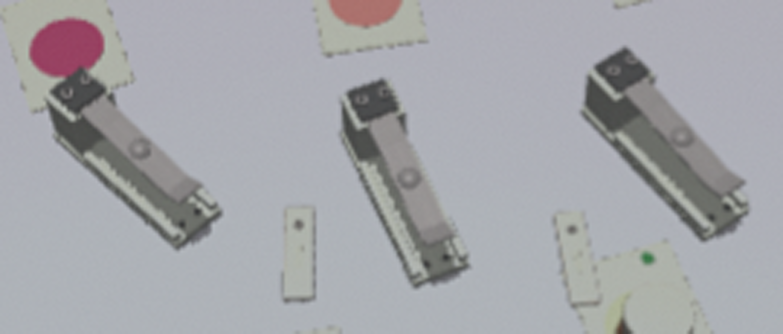

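The crop shows three sound-looking grey clamps, with rivet domes at crop pixels (682,137), (410,178) and (140,149). None is yellow. I'll start with the left one, whose rivet is at about (576,172).

```bash
cat >> h.py <<'E'
from scipy.spatial.transform import Rotation
def shift(x,y,z,yaw=None,o=None):
    o=o or sensors.get_obs(); q=o['orientation']; R=Rotation.from_quat([q[1],q[2],q[3],q[0]]).as_matrix()
    s=R.T@(np.array([x,y,z])-o['tcp_pos'])
    a=np.arctan2(R[1,0],R[0,0])
    t=None if yaw is None else -((np.radians(yaw)-a+np.pi)%(2*np.pi)-np.pi)
    print('t',round(o['time_s'],2),'tcp',o['tcp_pos'].round(1),'xaxis',np.degrees(a).round(1),'tilt',R[:,2].round(3),'F',o['ft_force'].round(2),'open',round(o['opening'],2),'j7',o['joint_positions'][6].round(2),'| shift',s.round(1),'turn',t)
E
python3 -c "
from h import *
shift(576,172.2,80,203.2)"
python3 -m creep '{"travel":[[-40,-24,8],[-80,-48,16],[-120,-72,30],[-155,-93,45],[-190,-114,60],[-225,-135,75],[-260,-156,90],[-295,-177,100],[-330,-198,100],[-365,-219,100],[-400,-240,100],[-435,-261,100],[-465,-279,100],[-490,-294,100],[-503,-302,110],[-509,-306,120],[-510,-306.4,130],[-510,-306.4,140],[-510,-306.4,150],[-510,-306.4,150]],"turn":[-0.05,-0.1,-0.15,-0.2,-0.25,-0.3,-0.35,-0.4,-0.45,-0.5,-0.55,-0.6,-0.65,-0.672,-0.672,-0.672,-0.672,-0.672,-0.672,-0.672],"hand":[0,0,0,0,0,0,0,0,0,0,0,0,0,0,0,0,0,0,0,0]}'
python3 -c "
from h import *
shift(576,172.2,80,203.2)"
```

```text
t 0.8 tcp [164.8 602.9 231.4] xaxis 164.7 tilt [ 0.  0. -1.] F [-0.45  1.1   0.02] open 1.0 j7 -0.22 | shift [-510.2 -307.1  151.3] turn -0.6716600132535957
time_s: 2.47
tcp_pos: [572.9, 175.0, 79.0]
orientation: [-0.002, -0.203, 0.979, 0.0]
ft_force: [-0.7, -1.0, 0.7]
opening: 0.004
t 2.47 tcp [572.9 175.   79. ] xaxis -156.5 tilt [-0.005 -0.    -1.   ] F [-0.72 -1.02  0.71] open 0.0 j7 1.1 | shift [-1.7 -3.8 -1. ] turn 0.0046497367309470405
```

```bash
python3 -m creep '{"travel":[[0,0,6],[0,0,12],[0,0,18],[0,0,23],[0,0,23],[0,0,23]],"turn":[0,0,0,0,0,0],"hand":[0,0,0,0,0,0]}'
python3 -c "
from h import *
shift(576,172.2,57,203.2)
p=eyes.read_camera('scene'); save(p,'c2.png',(360,200,480,320),5)
shift(576,172.2,57,203.2)
print(project(p,[[576,172.2,48],sensors.get_obs()['tcp_pos']]))"
```

```text
time_s: 2.97
tcp_pos: [575.8, 172.9, 58.0]
orientation: [-0.0, -0.201, 0.98, -0.0]
ft_force: [0.2, -0.2, 0.3]
opening: -0.0
t 2.97 tcp [575.8 172.9  58. ] xaxis -156.8 tilt [-0. -0. -1.] F [ 0.19 -0.22  0.27] open -0.0 j7 1.09 | shift [ 0.1 -0.7  1. ] turn 0.0003055850223852019
t 3.02 tcp [576.  172.9  58.3] xaxis -156.8 tilt [ 0.  0. -1.] F [-0.3  -0.22 -0.85] open 0.0 j7 1.09 | shift [ 0.3 -0.6  1.3] turn 0.00017923074547887552
[[414.5882267  276.1643621 ]
 [415.55809701 272.96997071]]
```

View pics/c2.png

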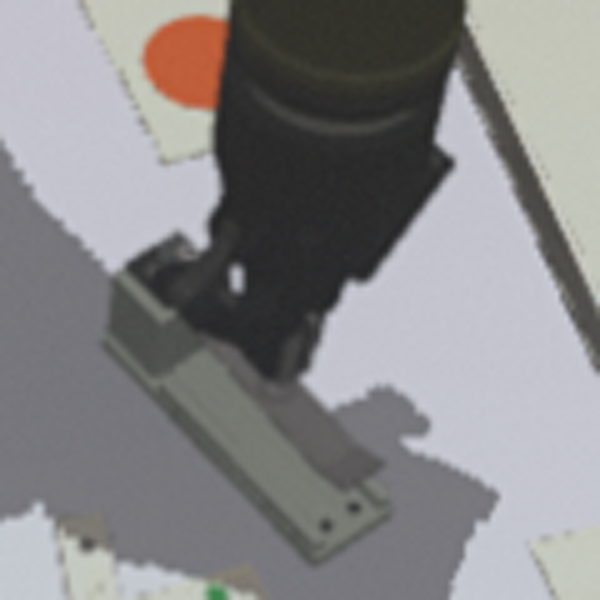

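The fingertips are just above the left rivet, at about px (416,275). Pushing down in small steps.

```bash
python3 -m creep '{"travel":[[0,0,3],[0,0,6],[0,0,8],[0,0,9],[0,0,10],[0,0,10]],"turn":[0,0,0,0,0,0],"hand":[0,0,0,0,0,0]}'
python3 -m creep '{"travel":[[0,0,0.7],[0,0,1.4],[0,0,2],[0,0,2],[0,0,2]],"turn":[0,0,0,0,0],"hand":[0,0,0,0,0]}'
```

```text
time_s: 3.52
tcp_pos: [575.8, 172.8, 48.1]
orientation: [-0.0, -0.201, 0.98, -0.0]
ft_force: [-0.3, -0.3, 0.0]
opening: 0.001
time_s: 3.93
tcp_pos: [575.9, 172.8, 46.5]
orientation: [-0.0, -0.201, 0.98, -0.0]
ft_force: [-1.4, -1.2, 3.6]
opening: 0.007
```

```bash
python3 -m creep '{"travel":[[0,0,0.5],[0,0,1],[0,0,1]],"turn":[0,0,0],"hand":[0,0,0]}'; python3 -m creep '{"travel":[[0,0,0]],"turn":[0],"hand":[0]}';python3 -m creep '{"travel":[[0,0,0]],"turn":[0],"hand":[0]}'
```

```text
time_s: 4.18
tcp_pos: [575.8, 172.8, 45.4]
orientation: [-0.0, -0.201, 0.98, -0.0]
ft_force: [-1.6, -1.4, 5.7]
opening: 0.003
time_s: 4.27
tcp_pos: [575.8, 172.9, 45.4]
orientation: [-0.0, -0.201, 0.98, -0.0]
ft_force: [-1.4, -1.4, 5.1]
opening: -0.003
time_s: 4.35
tcp_pos: [575.9, 172.8, 45.4]
orientation: [-0.0, -0.201, 0.98, -0.0]
ft_force: [-2.2, -0.3, 5.1]
opening: -0.002
```

```bash
python3 -m creep '{"travel":[[0,0,0.3],[0,0,0.4],[0,0,0.4],[0,0,0.4]],"turn":[0,0,0,0],"hand":[0,0,0,0]}'; python3 -m creep '{"travel":[[0,0,0],[0,0,0],[0,0,0]],"turn":[0,0,0],"hand":[0,0,0]}'
python3 -m creep '{"travel":[[0,0,-10],[0,0,-25],[0,0,-40],[0,0,-40],[0,0,-40]],"turn":[0,0,0,0,0],"hand":[0,0,0,0,0]}'
python3 -c "
from h import *
shift(567.3,-8.3,58,191)"
```

```text
time_s: 4.68
tcp_pos: [575.8, 172.8, 45.1]
orientation: [-0.0, -0.201, 0.98, -0.0]
ft_force: [-1.6, -0.6, 6.2]
opening: 0.003
time_s: 4.93
tcp_pos: [575.8, 172.8, 45.1]
orientation: [-0.0, -0.201, 0.98, -0.0]
ft_force: [-1.4, -1.1, 5.8]
opening: 0.002
time_s: 5.35
tcp_pos: [576.8, 173.4, 85.7]
orientation: [0.001, -0.201, 0.98, 0.0]
ft_force: [-0.6, -0.1, -0.7]
opening: 0.0
t 5.35 tcp [576.8 173.4  85.7] xaxis -156.8 tilt [ 0.002  0.001 -1.   ] F [-0.61 -0.09 -0.67] open 0.0 j7 1.11 | shift [  80.4 -163.2   27.5] turn 0.21309234725920234
```

The left clamp gives about 4 mm at 6 N, so it's sound. Next is the middle one.

```bash
python3 -m creep '{"travel":[[16,-33,0],[32,-65,0],[48,-98,0],[64,-130,0],[76,-155,0],[80.4,-163,0],[80.4,-163,10],[80.4,-163,20],[80.4,-163,28],[80.4,-163,32],[80.4,-163,35],[80.4,-163,37],[80.4,-163,37],[80.4,-163,37]],"turn":[0.04,0.08,0.12,0.16,0.2,0.213,0.213,0.213,0.213,0.213,0.213,0.213,0.213,0.213],"hand":[0,0,0,0,0,0,0,0,0,0,0,0,0,0]}'
python3 -m creep '{"travel":[[0,0,0.7],[0,0,1.4],[0,0,2],[0,0,2],[0,0,2]],"turn":[0,0,0,0,0],"hand":[0,0,0,0,0]}'
python3 -m creep '{"travel":[[0,0,0.5],[0,0,1],[0,0,1.3],[0,0,1.3],[0,0,1.3]],"turn":[0,0,0,0,0],"hand":[0,0,0,0,0]}'
```

```text
time_s: 6.52
tcp_pos: [566.5, -7.9, 48.0]
orientation: [0.0, -0.096, 0.995, 0.0]
ft_force: [-0.1, 0.5, 0.1]
opening: 0.001
time_s: 6.93
tcp_pos: [566.6, -8.4, 46.1]
orientation: [0.0, -0.096, 0.995, 0.0]
ft_force: [-0.2, 0.9, 1.4]
opening: -0.002
time_s: 7.35
tcp_pos: [566.5, -8.4, 44.7]
orientation: [0.0, -0.096, 0.995, 0.0]
ft_force: [0.3, 1.5, 2.7]
opening: 0.006
```

The middle one feels soft: 2.7 N at 44.7 mm. I'll keep pushing in steps.

```bash
python3 -m creep '{"travel":[[0,0,0.7],[0,0,1.4],[0,0,2],[0,0,2],[0,0,2]],"turn":[0,0,0,0,0],"hand":[0,0,0,0,0]}'
python3 -m creep '{"travel":[[0,0,0.7],[0,0,1.2],[0,0,1.2],[0,0,1.2]],"turn":[0,0,0,0],"hand":[0,0,0,0]}'
```

```text
time_s: 7.77
tcp_pos: [566.4, -8.5, 42.6]
orientation: [0.0, -0.096, 0.995, 0.0]
ft_force: [0.4, 1.3, 4.6]
opening: 0.005
time_s: 8.1
tcp_pos: [566.2, -8.5, 41.4]
orientation: [-0.0, -0.096, 0.995, 0.0]
ft_force: [-0.2, 1.8, 5.3]
opening: 0.003
```

```bash
python3 -m creep '{"travel":[[0,0,0.6],[0,0,1],[0,0,1],[0,0,1],[0,0,1]],"turn":[0,0,0,0,0],"hand":[0,0,0,0,0]}'
python3 -m creep '{"travel":[[0,0,0],[0,0,0],[0,0,0],[0,0,0]],"turn":[0,0,0,0],"hand":[0,0,0,0]}'
python3 -m creep '{"travel":[[0,0,0],[0,0,0],[0,0,0],[0,0,0]],"turn":[0,0,0,0],"hand":[0,0,0,0]}'
```

```text
time_s: 8.52
tcp_pos: [566.1, -8.5, 40.5]
orientation: [-0.0, -0.096, 0.995, 0.0]
ft_force: [-0.2, 1.5, 5.7]
opening: -0.001
time_s: 8.85
tcp_pos: [566.1, -8.5, 40.5]
orientation: [-0.0, -0.096, 0.995, 0.0]
ft_force: [-1.8, 1.4, 6.7]
opening: -0.002
time_s: 9.18
tcp_pos: [566.1, -8.5, 40.5]
orientation: [-0.0, -0.096, 0.995, 0.0]
ft_force: [-1.4, 1.2, 5.5]
opening: -0.001
```

The middle clamp gives about 8 mm at 6 N, more than twice the left one's 4 mm, so it's the tired one. I'll release it slowly, open the fingers and move over its block at about (506,-20).

```bash
python3 -m creep '{"travel":[[0,0,-2],[0,0,-5],[0,0,-9],[0,0,-15],[0,0,-30],[0,0,-45],[15,0,-50],[35,0,-50],[52,0,-50],[60,0,-50],[61.5,0,-50],[61.5,0,-50],[61.5,0,-50],[61.5,0,-50]],"turn":[0,0,0,0,0,0,0,0,0,0,0,0,0,0],"hand":[0,0,0,0,0,0.4,0.75,0.75,0.75,0.75,0.75,0.75,0.75,0.75]}'
python3 - <<'E'
from h import *
shift(506.2,-20,15,191)
p=eyes.read_camera('scene'); save(p,'c3.png',(260,200,380,340),4)
print(project(p,[[506.2,-20,58],[506.2,-20,8]]))
E
```

```text
time_s: 10.35
tcp_pos: [507.3, -20.0, 90.3]
orientation: [0.001, -0.096, 0.995, 0.0]
ft_force: [-0.0, 0.4, 0.6]
opening: 0.747
t 10.35 tcp [507.3 -20.   90.3] xaxis -169.0 tilt [ 0.001  0.001 -1.   ] F [-0.01  0.44  0.57] open 0.75 j7 1.12 | shift [ 1.2  0.2 75.3] turn 0.00020502528026966615
[[308.11412444 262.47408729]
 [308.81334289 277.35601574]]
```

View pics/c3.png

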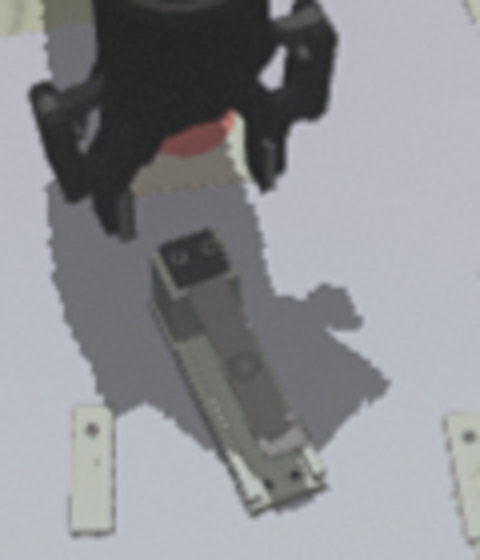

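The fingers straddle the block: the cap is at px (308,264), and my estimate projects to (308,262). Descending and closing.

```bash
python3 -m creep '{"travel":[[1,0,15],[1,0,30],[1,0,45],[1,0,58],[1,0,67],[1,0,72],[1,0,74],[1,0,75],[1,0,75]],"turn":[0,0,0,0,0,0,0,0,0],"hand":[0.75,0.75,0.75,0.75,0.75,0.75,0.75,0.75,0.75]}'
python3 -m creep '{"travel":[[0,0,0],[0,0,0],[0,0,0],[0,0,0],[0,0,0],[0,0,0],[0,0,0],[0,0,0],[0,0,0],[0,0,0]],"turn":[0,0,0,0,0,0,0,0,0,0],"hand":[0.6,0.5,0.4,0.3,0.2,0.1,0,0,0,0]}'
python3 -m creep '{"travel":[[0,0,-2],[0,0,-5],[0,0,-10],[0,0,-18],[0,0,-28],[0,0,-40],[0,0,-52],[0,0,-62],[0,0,-68],[0,0,-70],[0,0,-70],[0,0,-70]],"turn":[0,0,0,0,0,0,0,0,0,0,0,0],"hand":[0,0,0,0,0,0,0,0,0,0,0,0]}'
python3 - <<'E'
from h import *
p=eyes.read_camera('scene'); save(p,'c4.png',(240,160,400,320),3.5)
shift(417,390,90,180)
E
```

```text
time_s: 11.15
tcp_pos: [505.3, -20.4, 15.6]
orientation: [0.0, -0.096, 0.995, 0.0]
ft_force: [-0.4, 0.3, 0.0]
opening: 0.754
time_s: 11.98
tcp_pos: [505.2, -20.5, 16.0]
orientation: [0.001, -0.096, 0.995, 0.0]
ft_force: [-1.0, 0.3, 5.9]
opening: 0.415
time_s: 12.98
tcp_pos: [504.7, -20.7, 85.2]
orientation: [-0.0, -0.096, 0.995, 0.0]
ft_force: [-0.9, -0.0, -3.8]
opening: 0.409
t 13.03 tcp [504.5 -20.6  85. ] xaxis -169.0 tilt [-0.001 -0.    -1.   ] F [ 0.02 -0.09 -4.55] open 0.41 j7 1.11 | shift [  7.5 419.8  -5. ] turn 0.1922233866715004
```

View pics/c4.png

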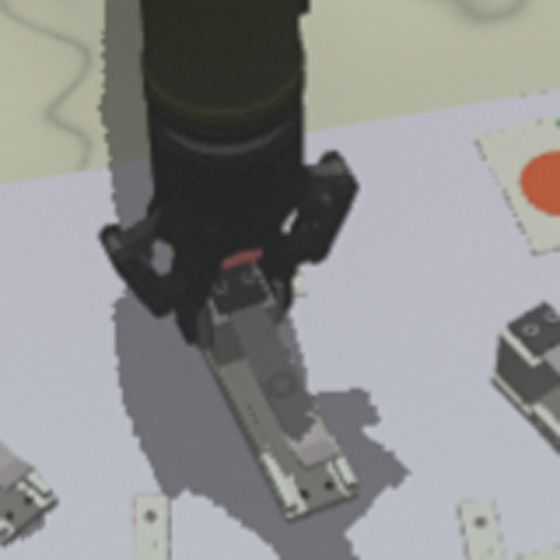

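It's held: the wrist shows 4.5 N, and the plate is clear of the bench and close to level. I'll raise it and carry it to above the tray.

```bash
python3 -m creep '{"travel":[[0,3,-10],[0,10,-25],[0,20,-40],[0,35,-50],[1,55,-55],[1,78,-55],[2,102,-55],[2,126,-55],[2,150,-55],[3,174,-55],[3,198,-55],[3,222,-55],[4,246,-55],[4,270,-55],[4,294,-55],[5,318,-55],[5,342,-55],[6,364,-55],[6,384,-55],[6,400,-55]],"turn":[0,0,0,0.01,0.02,0.03,0.04,0.05,0.065,0.08,0.095,0.11,0.125,0.14,0.155,0.165,0.175,0.185,0.192,0.192],"hand":[0,0,0,0,0,0,0,0,0,0,0,0,0,0,0,0,0,0,0,0]}'
python3 -c "
from h import *
shift(417,396,70,180)"
```

```text
time_s: 14.7
tcp_pos: [420.4, 374.1, 140.6]
orientation: [-0.001, -0.001, 1.0, 0.001]
ft_force: [0.0, -0.4, -3.6]
opening: 0.412
t 14.7 tcp [420.4 374.1 140.6] xaxis -179.8 tilt [-0.001  0.002 -1.   ] F [ 0.05 -0.44 -3.59] open 0.41 j7 0.44 | shift [ 3.2 21.8 70.6] turn 0.00264528080177584
```

```bash
python3 -m creep '{"travel":[[1,7,5],[2,14,15],[3,19,27],[3,22,40],[3,22,53],[3,22,64],[3,22,71],[3,22,74],[3,22,75],[3,22,75],[3,22,75]],"turn":[0,0,0,0,0,0,0,0,0,0,0],"hand":[0,0,0,0,0,0,0,0,0,0,0]}'
python3 - <<'E'
from h import *
p=eyes.read_camera('scene'); save(p,'c5.png',(420,120,580,290),3.4)
shift(417,396,21,180)
w=cloud(p); q=w[(abs(w[:,0]-500)<45)&(abs(w[:,1]-396)<16)&(w[:,2]>35)&(w[:,2]<110)]
for a in range(455,545,10):
    s=q[abs(q[:,0]-a)<5]
    if len(s): print(a,len(s),np.percentile(s[:,2],[5,50,95]).round(1),np.percentile(s[:,1],[5,95]).round(1))
E
```

```text
time_s: 15.62
tcp_pos: [420.0, 393.2, 65.9]
orientation: [0.0, 0.0, 1.0, 0.0]
ft_force: [-0.2, 0.6, -4.2]
opening: 0.412
t 15.67 tcp [420.1 393.3  66. ] xaxis -180.0 tilt [ 0.001  0.001 -1.   ] F [-0.39  0.85 -3.62] open 0.42 j7 0.38 | shift [ 3.1  2.7 45. ] turn 1.7417117291529394e-05
455 38 [55.5 60.7 99. ] [385.  400.9]
465 77 [56.2 94.8 99.5] [382.1 401.5]
475 68 [55.7 93.1 97.5] [383.1 399.9]
485 80 [55.1 93.6 97.9] [381.4 399.5]
495 80 [55.7 90.4 94.8] [382.2 400.3]
505 81 [56.4 88.8 93.9] [382.5 400.5]
515 103 [55.7 61.4 92.2] [383.5 406.2]
525 100 [55.9 61.1 93.7] [382.  407.6]
535 97 [51.5 58.  94.8] [381.9 409.6]
```

View pics/c5.png

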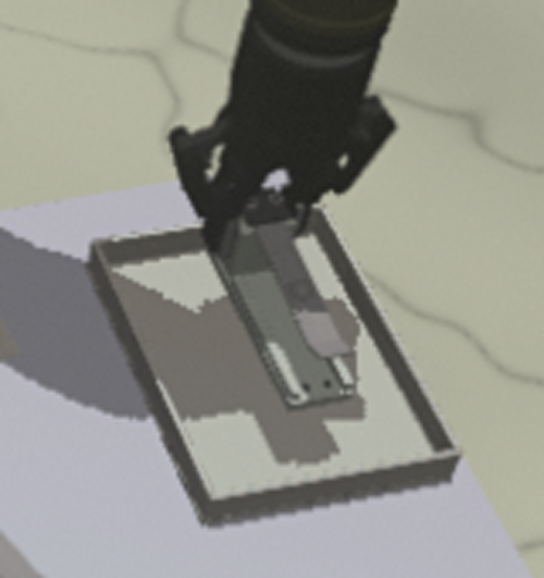

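The clamp is level and inside the tray's outline. Lowering it, slowing near the floor.

```bash
python3 -m creep '{"travel":[[2,2,6],[3,3,14],[3,3,22],[3,3,29],[3,3,34],[3,3,37],[3,3,39],[3,3,40],[3,3,41],[3,3,42],[3,3,42]],"turn":[0,0,0,0,0,0,0,0,0,0,0],"hand":[0,0,0,0,0,0,0,0,0,0,0]}'
python3 -m creep '{"travel":[[0,0,0.5],[0,0,1],[0,0,1.5],[0,0,2],[0,0,2]],"turn":[0,0,0,0,0],"hand":[0,0,0,0,0]}'
```

```text
time_s: 16.58
tcp_pos: [416.7, 396.0, 23.5]
orientation: [0.0, -0.0, 1.0, 0.0]
ft_force: [0.5, -0.1, -4.2]
opening: 0.416
time_s: 17.0
tcp_pos: [416.6, 395.9, 21.3]
orientation: [-0.0, -0.0, 1.0, -0.0]
ft_force: [0.1, 0.3, -4.2]
opening: 0.413
```

```bash
python3 -m creep '{"travel":[[0,0,0.4],[0,0,0.8],[0,0,1.2],[0,0,1.2]],"turn":[0,0,0,0],"hand":[0,0,0,0]}'
python3 -m creep '{"travel":[[0,0,0.3],[0,0,0.6],[0,0,0.6]],"turn":[0,0,0],"hand":[0,0,0]}'
```

```text
time_s: 17.33
tcp_pos: [416.7, 396.0, 20.2]
orientation: [0.0, -0.0, 1.0, 0.0]
ft_force: [0.1, -0.4, -2.7]
opening: 0.417
time_s: 17.58
tcp_pos: [416.6, 396.0, 20.1]
orientation: [0.0, -0.0, 1.0, 0.0]
ft_force: [-1.2, -0.8, 3.2]
opening: 0.412
```

The force has changed sign, so it's on the floor. Opening gradually, then straight up.

```bash
python3 -m creep '{"travel":[[0,0,0],[0,0,0],[0,0,0],[0,0,0],[0,0,0],[0,0,0],[0,0,0],[0,0,0]],"turn":[0,0,0,0,0,0,0,0],"hand":[0.42,0.46,0.5,0.55,0.62,0.7,0.75,0.75]}'
python3 -m creep '{"travel":[[0,0,-5],[0,0,-15],[0,0,-30],[0,0,-50],[0,0,-75],[0,0,-100],[0,0,-125],[0,0,-145],[0,0,-150],[60,0,-160],[100,0,-170],[130,0,-170],[130,0,-170]],"turn":[0,0,0,0,0,0,0,0,0,0,0,0,0],"hand":[0.75,0.75,0.75,0.75,0.75,0.75,0.75,0.75,0.75,0.75,0.75,0.75,0.75]}'
python3 - <<'E'
from h import *
for nm in('top','scene'):
    p=eyes.read_camera(nm)
    if nm=='scene': save(p,'c6.png',s=1.25)
    for d in eyes.silhouettes('clamp_1',p):
        m=d['pixels']; ys,xs=np.nonzero(m&(p['depth']>0)); w=world(p,np.c_[xs,ys]); w=w[w[:,2]>9.5]
        if len(w)>50:
            r=cv2.minAreaRect(w[:,:2].astype(np.float32)); print(nm,round(d['score'],2),np.round(r[0],1),np.round(r[1]),round(r[2],1),'z',np.percentile(w[:,2],[20,95]).round(1))
shift(417,396,21,180)
E
```

```text
time_s: 18.25
tcp_pos: [416.7, 396.0, 19.6]
orientation: [0.0, -0.0, 1.0, 0.0]
ft_force: [-0.4, 0.4, 0.2]
opening: 0.746
time_s: 19.33
tcp_pos: [278.8, 396.0, 190.5]
orientation: [-0.002, -0.005, 1.0, -0.0]
ft_force: [-0.5, 0.3, 0.0]
opening: 0.747
top 0.79 [466.5 392.2] [ 37. 127.] 87.8 z [14.9 59. ]
top 0.64 [ 187.7 -302.4] [ 40. 130.] 6.1 z [15.9 54.7]
top 0.61 [562.8 169. ] [131.  38.] 22.8 z [17.5 54.8]
top 0.59 [ 493.2 -183.9] [128.  40.] 33.4 z [16.4 55.3]
scene 0.92 [565.7 166.5] [128.  41.] 23.0 z [14.6 54.4]
scene 0.88 [ 187.  -304.1] [ 48. 126.] 7.1 z [12.6 55.2]
scene 0.83 [ 496.9 -184.8] [132.  40.] 34.0 z [15.3 55.3]
scene 0.57 [468.7 393.9] [132.  41.] 0.3 z [12.7 58.2]
t 19.53 tcp [287.9 395.9 189.6] xaxis 180.0 tilt [ 0.001  0.    -1.   ] F [ 0.75 -0.34  1.04] open 0.75 j7 0.23 | shift [-128.8    0.2  168.8] turn -0.0006865576087293768
```

View pics/c6.png

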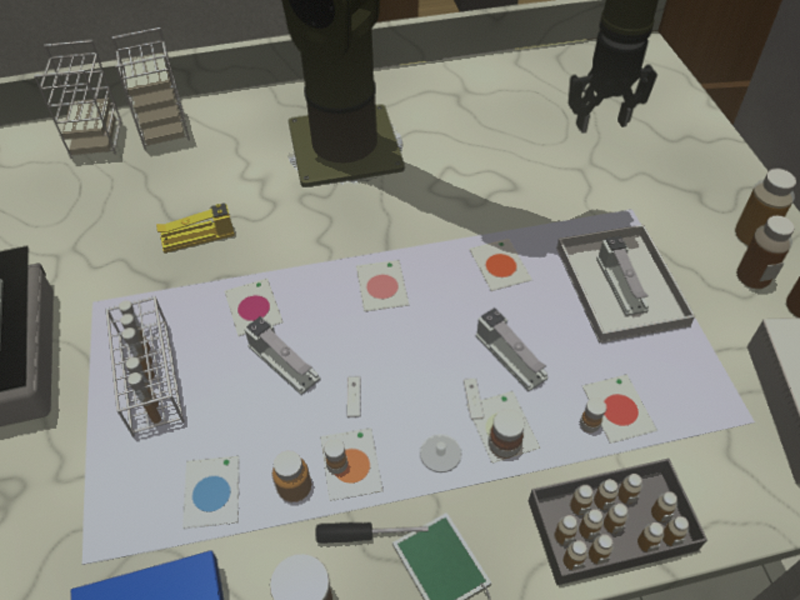

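The tired clamp lies flat in the tray at (623,275) in this picture. The two sound clamps at (283,355) and (513,350) haven't moved, nor has anything else, and the arm is clear. Handing in.

```bash
python3 -c "
from h import *
print(env.finish_job())"
```

```text
the job is handed in; nothing more can be done
None
```

The tired clamp is in the repair tray and the job is handed in, at about 19.5 s of the 67 s allowed. No verdict was reported.

- **Finding it:** I pushed the left clamp's rivet, which gave about 4 mm at 6 N (sound). The middle clamp gave about 8 mm at 6 N, held for over 0.6 s, so it was the tired one. I didn't push the right clamp, because the difference was already clear. The highest vertical force I read was 6.7 N.
- **Moving it:** I gripped the middle clamp by its block, carried it level and lowered it until the wrist force showed it was on the tray floor. Then I let go and backed the arm away.
- **Last checks:** The clamp lies flat and sits within about 5 mm of the tray's centre. The two sound clamps measured within 1 mm of where they started. In the last picture nothing else had moved and the arm was clear.
- **Disagreement:** The two cameras differ by 2–4 mm on positions. That is about their stated accuracy and well inside the tolerances.

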